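# Find the full sample tin by its weight and put it on the balance

### The job

One of the three identical closed tins on the steel stand still holds a whole brick core, the other two only a thin slice: feel by lifting them by their handles which one is clearly the heaviest, and set that one down gently in the middle of the balance's white pan. The other two must end up standing on the steel stand. Keep the tins upright and leave everything else on the counter undisturbed.

Things in the scene. Friction and masses are not known exactly. Their poses are not given: they have to be found in the camera images.
- tin_a: one of three identical closed aluminium tins, 82 mm across (lid 87), 91 mm high, with a fixed handle on the fixed lid. Origin: centre of the underside, z up; the handle bar runs along its x. Empty it weighs about 0.2 kg; one of the three (any of them, it cannot be seen which) holds a whole brick core of about 0.4 kg, the other two a thin slice of about 0.07 kg
- tin_b: one of three identical closed aluminium tins, 82 mm across (lid 87), 91 mm high, with a fixed handle on the fixed lid. Origin: centre of the underside, z up; the handle bar runs along its x. Empty it weighs about 0.2 kg; one of the three (any of them, it cannot be seen which) holds a whole brick core of about 0.4 kg, the other two a thin slice of about 0.07 kg
- tin_c: one of three identical closed aluminium tins, 82 mm across (lid 87), 91 mm high, with a fixed handle on the fixed lid. Origin: centre of the underside, z up; the handle bar runs along its x. Empty it weighs about 0.2 kg; one of the three (any of them, it cannot be seen which) holds a whole brick core of about 0.4 kg, the other two a thin slice of about 0.07 kg
- tin_a_handle (a point): centre of tin_a's handle bar, 130 mm above its underside: a bar 70 mm long (along the tin's x), 12 mm wide and 12 mm high, 33 mm of free space between it and the lid; its two uprights stand 64 mm apart
- tin_b_handle (a point): centre of tin_b's handle bar, 130 mm above its underside: a bar 70 mm long (along the tin's x), 12 mm wide and 12 mm high, 33 mm of free space between it and the lid; its two uprights stand 64 mm apart
- tin_c_handle (a point): centre of tin_c's handle bar, 130 mm above its underside: a bar 70 mm long (along the tin's x), 12 mm wide and 12 mm high, 33 mm of free space between it and the lid; its two uprights stand 64 mm apart
- rack: low steel bench stand, a flat deck 130 mm (its x) by 400 mm (its y) on four legs, deck top 60 mm above the counter; fixed. It carries the three tins in a row about 130 mm apart. Origin on the counter under its centre, z up
- scale: bench balance, grey housing 200 x 200 mm, 45 mm high, with a round flat white plastic pan on top; fixed, the pan does not move and the display shows nothing. Origin on the counter under its centre, z up
- pan (a point): centre of the white pan's flat top, 60 mm above the counter; the pan is 180 mm across, no rim
- brick: bystander: dry terracotta brick, 102 x 215 x 65 mm, origin at the centre of its underside
- beaker: bystander: clear beaker, 72 mm across, 95 mm high, origin at the centre of its underside
- dish: bystander: white ceramic dish, 90 mm across, 30 mm high, origin at the centre of its underside
- tongs: bystander: steel tongs lying flat, 250 mm long (along its x), 10 mm high, origin at mid-length on the counter
- bottle: bystander: white plastic bottle, 60 mm across, 160 mm high, origin at the centre of its underside
Mind the look-alikes: they are no part of the job. Leave any orange or yellow look-alike of the tin_b alone.

How it is judged:
By the outcome, as a careful person would: the job done as asked, in the order asked, and still so for the second after the job is handed in, with the robot touching nothing.
It also fails if it takes over 72 s, if anything falls off the work surface, if the arm or the gripper's body presses on something with over 40 N, if the wrist force passes 120 N, or if a joint passes its speed limit or range.

### The arm

A 6-joint arm with a two-finger parallel gripper is mounted at the origin on the work surface. World frame = base frame: x ahead of the robot, y to its left, z up, the work surface at z = 0. Lengths are in m, angles in rad, forces in N, time in s.
With the tool pointing down it reaches from about 0.25 to 0.8 m from the base axis. Payload 8.5 kg.
Tool frame: the origin (TCP) lies midway between the tips of the shut fingers; the grasp point (between the pads) lies 19 mm behind it (ctrl.grip_point_offset is the distance from the TCP to the grasp point, in m); z points along the fingers, y is the line along which they close (so a half turn about z gives the same grasp; the last joint's range is limited). The gripper opens to 85 mm and grips with 20 to 120 N. Pads are 22 mm wide; open, the fingers measure 114 mm over their backs; the gripper's body (76 mm by 85 mm) begins 54 mm behind the grasp point. The pads swing forward as they close: fully open they stand 13 mm farther back than shut.
Start: joints at [-1.245, 0.238, -0.013, 1.319, 0, 1.571], TCP at [0.168, -0.497, 0.231] pointing down, gripper open.
Joint ranges: [-2.66, 2.66], [-1.03, 1.9], [-1.14, 1.46], [-1.82, 2.27], [-1.45, 1.34], [-3.14, 3.14]. Speed limits (rad/s): [2.22, 2.22, 2.79, 3.14, 3.14, 3.14].

### API

Orientations are given as a rotation vector (axis times angle).
In Python, from plant import ctrl gives the robot as it stands.
- The arm moves only by the tool apply_moves, never from a script. Its argument "increments" is text: rows parted by semicolons, each of 6 numbers parted by spaces: the shift along the tool's x, y, z in cm, then the turn, a rotation vector about the tool's x, y, z in rad. In form: x y z ax ay az; .... A call has 1 to 20 rows; each row is the pose to reach, as a shift and turn from the pose commanded when the call began, along the tool's axes at that moment; what a row does not reach only later rows make up. A row lasts 1/12 s, in which the tool goes at most 41.7 mm and 7.16 degrees, less where a joint would pass 70% of its speed; a pose out of reach is approached as far as the arm can. A call with a gripper value outside its range is refused whole. "hand" is the opening, from 0 (shut) to 1 (fully open), set as the call begins (left out, the last holds). The fingers move at their own pace and stop on an object; "newtons" is the grip in N (left out, the last holds). Time passes only in rows, so rows that repeat a pose let the fingers close. It gives the time, the measured TCP pose, the force, the opening and the grip force at its end, in the units of the state.
- ctrl.sense(): the state, without advancing time (a new reading comes with each control period).
- ctrl.grab_frame(name): name is "scene" or "top" or "wrist"; returns a dict with "frame" (384x512x3 uint8, red, green, blue), "fov_y" (degrees; the focal length in pixels is half the picture's height over the tangent of half this angle, whatever the lens; pixels are square), "cx", "cy" (the principal point, pixels), "R" (3x3) and "t" (3): a world point X has camera coordinates R X + t; the wrist camera has in their place "mount" (4x4, takes a point from camera to tool coordinates, whose origin is the TCP and whose axes are the flange's). Camera axes: x right, y down, z forward; pixel columns grow to the right and rows downward; lengths in m; the calibration is good to about 2 mm. The wrist camera is an equidistant fisheye: a pixel r from the principal point sees the ray r / f radians off the axis. A picture is of the moment at which its call begins: read the wrist's pose just before it. There is no depth.
- ctrl.sign_off(): hands the job in; it is judged then, once.
Trained networks look in the newest picture that a camera, given by its name, has taken for a name from the list of things; names that differ only in an ending like _2 or _b are one class to them, and where a whole thing is asked for, a point or a joint stands for the part that bears it (a point fixed in the world has none). Each returns a list of dicts, best first, with "p" (0 to 1); they miss things now and then, are a little off and sometimes report something else, mostly with a low value. They report only what shows in the picture. A call takes as long as a camera call. They do not tell look-alikes from the thing itself.
- ctrl.boxes_of(camera, query): "bbox" ([left, top, width, height] in pixels, round what is visible of it).
- ctrl.landmark_of(camera, query): "point" ([row, column] in pixels: a listed point, or the origin of a listed thing).
The state is a dict: "time": time; "joint_pos": joint angles; "qd": joint speeds; "tau": joint torques, N m; "ee_pos": TCP position; "ee_rot": TCP orientation; "contact_force": force on the tool from outside, world axes, zero at the start; "wrist_torque": the same for the moment, N m; "width": finger opening in m; "grip_force": force on a finger pad.
Only numpy, scipy, OpenCV 4.12 (cv2) and the standard library are available. Lean on these libraries where they do the work, as an engineer would, in place of code of your own. Each camera call takes 0.05 s, during which the arm holds its last target. There are 200 camera calls.

## Working session

There is one attempt and no reset: what is moved stays moved. The work goes in short steps, Python scripts to look and compute and a tool call to move; the robot and the scene stay as the last step left them, time stands still between calls to the robot, and variables do not carry over. Pictures are saved under pics/ and viewed, at most 10 in all, crops included, and the job is handed in when it is done.

Besides the shell and the picture viewer there is one more tool, called as name(argument=value, ...), one argument or row to a line, values as JSON. apply_moves: Moves the arm, as the interface text tells. Its arguments: {"type":"object","properties":{"increments":{"type":"string"},"hand":{"type":"number"},"newtons":{"type":"number"}},"required":["increments"]}

```bash
mkdir -p pics; cat > h.py <<'E'
import numpy as np, cv2
from scipy.spatial.transform import Rotation as Rn
from plant import ctrl
def K(f):
    h=f["frame"].shape[0]; return h/2/np.tan(np.radians(f["fov_y"]/2))
def ray(f,rc):
    F=K(f); R=np.array(f["R"]);t=np.array(f["t"])
    d=R.T@np.array([(rc[1]-f["cx"])/F,(rc[0]-f["cy"])/F,1]); return -R.T@t,d/np.linalg.norm(d)
def wray(f,rc,s):
    F=K(f);u=np.array([rc[1]-f["cx"],rc[0]-f["cy"]]);r=np.linalg.norm(u);a=r/F
    d=np.r_[u/max(r,1e-9)*np.sin(a),np.cos(a)];M=np.array(f["mount"]);W=Rn.from_rotvec(s["ee_rot"]).as_matrix()
    return np.array(s["ee_pos"])+W@M[:3,3], W@M[:3,:3]@d
def tri(rs):
    A=np.zeros((3,3));b=np.zeros(3)
    for o,d in rs:
        P=np.eye(3)-np.outer(d,d);A+=P;b+=P@o
    x=np.linalg.solve(A,b); return x,[np.linalg.norm((np.eye(3)-np.outer(d,d))@(x-o)) for o,d in rs]
def proj(f,X):
    c=np.array(f["R"])@X+np.array(f["t"]);F=K(f);return [c[1]/c[2]*F+f["cy"],c[0]/c[2]*F+f["cx"]]
def onz(r,z): return r[0]+r[1]*(z-r[0][2])/r[1][2]
E
python3 - <<'E'
from h import *
s=ctrl.sense();print(s)
for c in ["scene","top"]:
    f=ctrl.grab_frame(c);cv2.imwrite(f"pics/{c}.png",cv2.resize(f["frame"][:,:,::-1],(768,576)))
    np.save(c+".npy",f,allow_pickle=True)
    print(c,ray(f,(192,256)))
    for q in ["tin_a","tin_a_handle","pan","rack","scale"]:
        print(q,[(np.round(d["point"]).tolist(),round(d["p"],2)) for d in ctrl.landmark_of(c,q)])
E
```

```text
{'time': 0.0, 'joint_pos': array([-1.24502071e+00,  2.38753143e-01, -1.42247682e-02,  1.31922793e+00,
        7.00261213e-06,  1.57079694e+00]), 'qd': array([-0.00159902, -0.00097879, -0.0006991 ,  0.00035747, -0.00102661,
       -0.00027245]), 'tau': array([-2.73907717e-03, -5.38777721e+01,  3.46436298e+01,  1.84232014e-02,
       -1.45281888e-04, -4.44464263e-05]), 'ee_pos': array([ 0.16789247, -0.49699353,  0.23070362]), 'ee_rot': array([-3.09863424e+00, -5.09240555e-01,  3.48043136e-04]), 'contact_force': array([ 0.11443093, -0.14895337,  0.09383147]), 'wrist_torque': array([-0.02286727, -0.04889148, -0.01358098]), 'grip_force': 0.0, 'width': 0.08555008095071967}
scene (array([ 0.9716712 , -0.5125154 ,  1.03344196]), array([-0.34714459,  0.5546179 , -0.75623384]))
tin_a [([188.0, 330.0], 0.93), ([163.0, 252.0], 0.88), ([194.0, 271.0], 0.8), ([169.0, 289.0], 0.6), ([218.0, 249.0], 0.55)]
tin_a_handle [([194.0, 269.0], 0.49), ([284.0, 206.0], 0.27)]
pan [([280.0, 205.0], 0.7)]
rack [([202.0, 271.0], 0.94), ([169.0, 291.0], 0.41)]
scale [([291.0, 207.0], 0.6)]
top (array([0.47642028, 0.12849668, 1.35458558]), array([ 0.07333262,  0.00405965, -0.99729928]))
tin_a [([197.0, 271.0], 0.95), ([188.0, 228.0], 0.93), ([249.0, 178.0], 0.89), ([144.0, 171.0], 0.66), ([191.0, 184.0], 0.56), ([257.0, 235.0], 0.3)]
tin_a_handle [([192.0, 272.0], 0.77), ([257.0, 237.0], 0.75), ([191.0, 226.0], 0.73)]
pan [([190.0, 358.0], 0.88), ([197.0, 272.0], 0.41)]
rack [([196.0, 228.0], 0.56)]
scale [([192.0, 349.0], 0.6)]
```

View pics/scene.png

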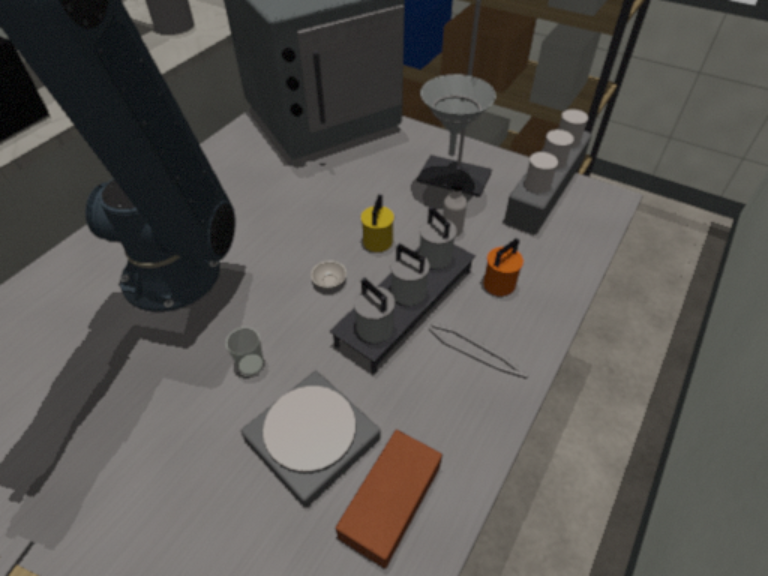

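View pics/top.png

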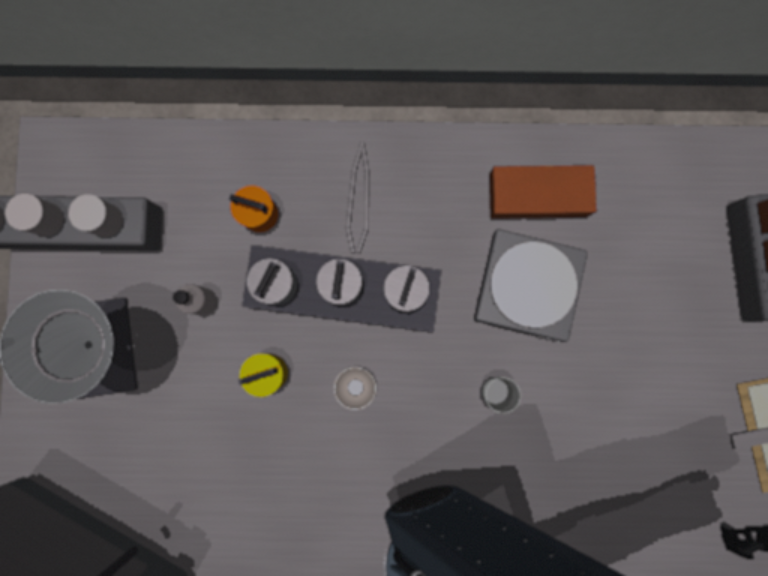

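The top view (768x576) shows three grey tins with handles at (268,278), (339,279) and (409,287) on the dark stand. In the scene view they are at (438,223), (410,259) and (374,295). Look-alikes are orange at top (252,207) and yellow at top (262,375), which I leave alone; the white cups on the left rack have no handles. The white pan is at top (534,284).

```bash
python3 - <<'E'
from h import *
S=np.load("scene.npy",allow_pickle=True).item();T=np.load("top.npy",allow_pickle=True).item()
a=cv2.resize(S["frame"][130:230,215:325,::-1],None,fx=5,fy=5,interpolation=cv2.INTER_CUBIC)
b=cv2.resize(T["frame"][160:210,160:300,::-1],None,fx=5,fy=5,interpolation=cv2.INTER_CUBIC)[:, :]
c=np.zeros((600,780,3),np.uint8);
a=cv2.resize(S["frame"][130:230,215:325,::-1],None,fx=3.5,fy=3.5,interpolation=cv2.INTER_CUBIC)
c[:350,:385]=a;c[350:600,:700]=b;cv2.imwrite("pics/crop.png",c)
def dark(f,box,th):
    g=f["frame"].max(2).astype(float);r0,r1,c0,c1=box;m=(g[r0:r1,c0:c1]<th).astype(np.uint8)
    n,l,st,ce=cv2.connectedComponentsWithStats(m)
    out=[]
    for i in range(1,n):
        if st[i,4]<12: continue
        ys,xs=np.where(l==i);p=cv2.minAreaRect(np.c_[xs,ys].astype(np.float32));out.append((np.round([ce[i][1]+r0,ce[i][0]+c0],1).tolist(),int(st[i,4]),np.round(p[1],1).tolist(),round(p[2],1)))
    return out
print(dark(T,(172,206,164,290),40));print(dark(S,(135,215,235,310),40))
# pan: white disc
for f,n,box in ((T,'T',(150,235,310,400)),(S,'S',(240,330,155,260))):
    r0,r1,c0,c1=box;g=f["frame"][r0:r1,c0:c1].min(2);m=(g>135).astype(np.uint8)
    k,l,st,ce=cv2.connectedComponentsWithStats(m);i=1+st[1:,4].argmax();ys,xs=np.where(l==i)
    e=cv2.fitEllipse(cv2.convexHull(np.c_[xs,ys].astype(np.int32)));rc=(e[0][1]+r0,e[0][0]+c0);print(n,rc,e[1],st[i])
    if n=='T': rt=ray(f,rc)
    else: print("pan",tri([rt,ray(f,rc)]),onz(rt,.06))
E
```

```text
[([187.8, 178.0], 30, [2.5, 21.9], 27.8), ([195.4, 196.2], 19, [2.2, 13.4], 26.6), ([198.4, 237.4], 19, [2.6, 14.9], 42.3)]
[([140.5, 250.5], 35, [3.2, 14.5], 18.4), ([146.3, 292.1], 78, [19.8, 8.5], 45.0), ([170.0, 273.4], 94, [21.6, 10.5], 28.1), ([197.3, 292.7], 134, [2.7, 48.8], 43.6), ([195.0, 248.7], 92, [23.3, 7.8], 45.0)]
T (189.19189834594727, 355.6611862182617) (55.99617385864258, 57.103363037109375) [  18   11   57   57 2533]
S (285.05630111694336, 205.74300384521484) (54.507381439208984, 61.812110900878906) [  21   18   61   56 2658]
pan (array([ 0.58532239, -0.17763242,  0.05276395]), [np.float64(1.020471209224236e-05), np.float64(1.0204712092181859e-05)]) [ 0.58472478 -0.17592417  0.06      ]
```

View pics/crop.png

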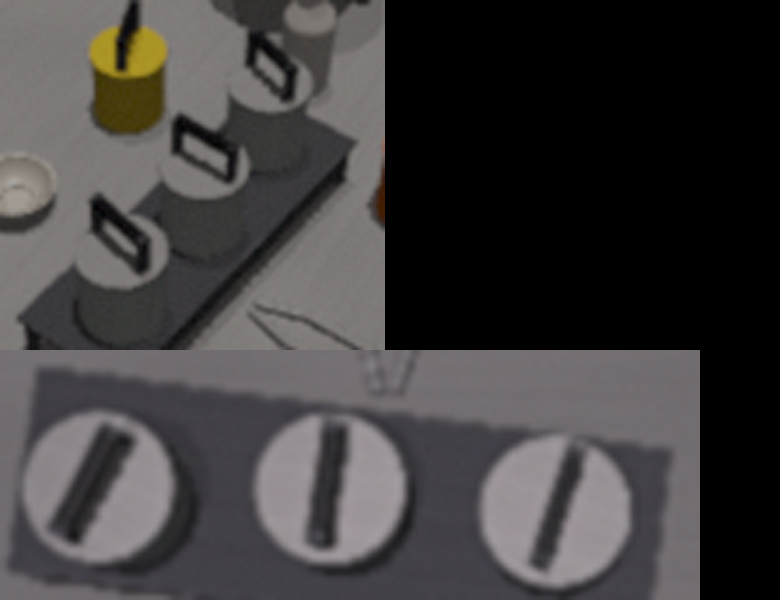

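The crop confirms the three grey tins on the dark deck (handles at crop 121,224 / 205,137 / 271,58 in the scene view); yellow stands apart off the stand. Next I triangulate the bars.

```bash
python3 - <<'E'
from h import *
S=np.load("scene.npy",allow_pickle=True).item();T=np.load("top.npy",allow_pickle=True).item()
sc=[(121,224),(205,137),(271,58)];tp=[(556,507),(328,485),(93,485)];lid=[(556,510),(332,489),(99,487)]
ends=[((540,568),(575,447)),((322,545),(335,424)),((68,532),(118,436))]
t=lambda p:(160+(p[1]-350)/5-.4,160+p[0]/5-.4)
for a,b,l,e in zip(sc,tp,lid,ends):
    rs=ray(S,(130+a[1]/3.5-.4,215+a[0]/3.5-.4));rt=ray(T,t(b))
    x,r=tri([rs,rt]);L=onz(ray(T,t(l)),.151);E=[onz(ray(T,t(q)),.19) for q in e];d=E[1]-E[0]
    print(x.round(4),np.round(r,4),"lid",L.round(4),"bar19",onz(rt,.19).round(4),"yaw",np.arctan2(d[1],d[0]).round(3),"len",np.linalg.norm(d).round(3))
E
```

```text
[0.5668 0.0925 0.185 ] [0.0012 0.0012] lid [0.5667 0.0907 0.151 ] bar19 [0.5654 0.0919 0.19  ] yaw -0.27 len 0.071
[0.5775 0.2207 0.1881] [0.0016 0.0016] lid [0.577  0.2203 0.151 ] bar19 [0.576  0.2196 0.19  ] yaw -0.086 len 0.068
[0.5763 0.3533 0.1834] [0.0019 0.0019] lid [0.5763 0.3549 0.151 ] bar19 [0.5741 0.3509 0.19  ] yaw -0.451 len 0.06
```

```bash
cat >> h.py <<'E'
def go(p,yaw,s=None):
    "increments for tool down, tool x at world yaw"
    s=s or ctrl.sense();W=Rn.from_rotvec(s["ee_rot"]).as_matrix()
    G=np.array([[np.cos(yaw),np.sin(yaw),0],[np.sin(yaw),-np.cos(yaw),0],[0,0,-1.]])
    print("inc",np.round(W.T@(np.array(p)-s["ee_pos"])*100,2),Rn.from_matrix(W.T@G).as_rotvec().round(3))
E
python3 -c "
from h import *
go((.5,.16,.34),-.1);go((.36,-.2,.34),.2)"
```

```text
inc [ 52.49 -51.65 -10.87] [-0.     0.     0.426]
inc [ 27.71 -22.03 -10.87] [-0.     0.     0.126]
```

apply_moves(
  increments="52.5 -51.6 -10.9 0 0 0.43;52.5 -51.6 -10.9 0 0 0.43;52.5 -51.6 -10.9 0 0 0.43;52.5 -51.6 -10.9 0 0 0.43;52.5 -51.6 -10.9 0 0 0.43;52.5 -51.6 -10.9 0 0 0.43;52.5 -51.6 -10.9 0 0 0.43;52.5 -51.6 -10.9 0 0 0.43;52.5 -51.6 -10.9 0 0 0.43;52.5 -51.6 -10.9 0 0 0.43;52.5 -51.6 -10.9 0 0 0.43;52.5 -51.6 -10.9 0 0 0.43;52.5 -51.6 -10.9 0 0 0.43;52.5 -51.6 -10.9 0 0 0.43;52.5 -51.6 -10.9 0 0 0.43;52.5 -51.6 -10.9 0 0 0.43;52.5 -51.6 -10.9 0 0 0.43;52.5 -51.6 -10.9 0 0 0.43;52.5 -51.6 -10.9 0 0 0.43;52.5 -51.6 -10.9 0 0 0.43",
)

```text
time: 2.27
ee_pos: [0.4767, -0.0139, 0.3351]
ee_rot: [-3.107, 0.077, 0.0]
contact_force: [0.7, 1.2, 0.3]
width: 0.0852
grip_force: 0.0
```

```bash
python3 - <<'E'
from h import *
s=ctrl.sense();f=ctrl.grab_frame("wrist");np.save("w1.npy",[s,f],allow_pickle=True)
cv2.imwrite("pics/w1.png",cv2.resize(f["frame"][:,:,::-1],(768,576)))
print(s["time"],s["joint_pos"].round(3),s["ee_pos"].round(4),s["contact_force"].round(2),np.abs(s["qd"]).max())
for q in ["tin_a","tin_a_handle"]: print(q,[(np.round(d["point"]).tolist(),round(d["p"],2)) for d in ctrl.landmark_of("wrist",q)])
go((.5,.3,.34),-.1)
E
```

```text
2.2667 [-0.051  0.141  0.126  1.556  0.033  3.141] [ 0.4767 -0.0139  0.3351] [0.73 1.25 0.29] 0.16245223964647515
tin_a [([113.0, 42.0], 0.9), ([96.0, 182.0], 0.66), ([32.0, 35.0], 0.63), ([202.0, 68.0], 0.58), ([99.0, 108.0], 0.56)]
tin_a_handle [([96.0, 147.0], 0.82), ([75.0, 370.0], 0.54)]
inc [  0.81 -31.48   0.54] [-0.033  0.002  0.05 ]
```

View pics/w1.png

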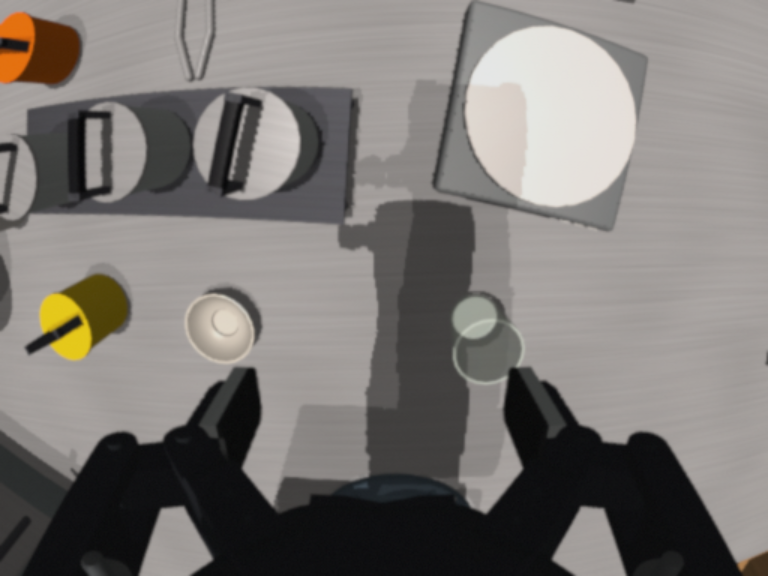

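The wrist view shows the right tin's bar at (228,145), the middle one at (92,150), the left at (5,180), and the pan centre at (551,115). Joint 6 reached its limit, so I'll use the half-turned grasp.

```bash
python3 - <<'E'
from h import *
go((.5,.16,.34),2.9)
E
```

```text
inc [  1.51 -17.51   0.07] [-0.007 -0.049 -2.949]
```

apply_moves(
  increments="1.5 -17.5 0 0 0 -0.5;1.5 -17.5 0 0 0 -0.5;1.5 -17.5 0 0 0 -0.5;1.5 -17.5 0 0 0 -0.5;1.5 -17.5 0 0 0 -1.5;1.5 -17.5 0 0 0 -1.5;1.5 -17.5 0 0 0 -1.5;1.5 -17.5 0 0 0 -1.5;1.5 -17.5 0 0 0 -1.5;1.5 -17.5 0 0 0 -1.5;1.5 -17.5 0 0 0 -1.5;1.5 -17.5 0 0 0 -1.5;1.5 -17.5 0 -0.01 -0.05 -2.95;1.5 -17.5 0 -0.01 -0.05 -2.95;1.5 -17.5 0 -0.01 -0.05 -2.95;1.5 -17.5 0 -0.01 -0.05 -2.95;1.5 -17.5 0 -0.01 -0.05 -2.95;1.5 -17.5 0 -0.01 -0.05 -2.95;1.5 -17.5 0 -0.01 -0.05 -2.95;1.5 -17.5 0 -0.01 -0.05 -2.95",
)

```text
time: 4.08
ee_pos: [0.4994, 0.1597, 0.3409]
ee_rot: [-1.054, -2.953, -0.01]
contact_force: [0.0, -0.9, 0.3]
width: 0.0854
grip_force: 0.0
```

```bash
python3 - <<'E'
from h import *
s=ctrl.sense();print(s["joint_pos"].round(3),s["ee_pos"].round(4))
go((.5,.16,.34),2.9)
E
```

```text
[0.304 0.228 0.25  1.594 0.009 0.99 ] [0.4994 0.1597 0.3409]
inc [-0.03  0.06  0.09] [ 0.006 -0.007 -0.444]
```

apply_moves(
  increments="0 0 0 0.006 -0.007 -0.44;0 0 0 0.006 -0.007 -0.44;0 0 0 0.006 -0.007 -0.44;0 0 0 0.006 -0.007 -0.44;0 0 0 0.006 -0.007 -0.44;0 0 0 0.006 -0.007 -0.44",
)

```text
time: 4.58
ee_pos: [0.4995, 0.1598, 0.3409]
ee_rot: [-0.398, -3.116, -0.0]
contact_force: [-0.0, -0.1, 0.3]
width: 0.0855
grip_force: 0.0
```

```bash
python3 - <<'E'
from h import *
s=ctrl.sense();f=ctrl.grab_frame("wrist");np.save("w2.npy",[s,f],allow_pickle=True)
cv2.imwrite("pics/w2.png",cv2.resize(f["frame"][:,:,::-1],(768,576)))
print(s["time"],s["joint_pos"].round(3),s["ee_pos"].round(4),s["contact_force"].round(2),np.abs(s["qd"]).max())
go((.5,.30,.34),2.8)
E
```

```text
4.5833 [0.309 0.227 0.249 1.593 0.    0.563] [0.4995 0.1598 0.3409] [-0.03 -0.06  0.32] 0.016338440640309773
inc [ 3.49 13.57  0.09] [ 0.    -0.     0.087]
```

View pics/w2.png

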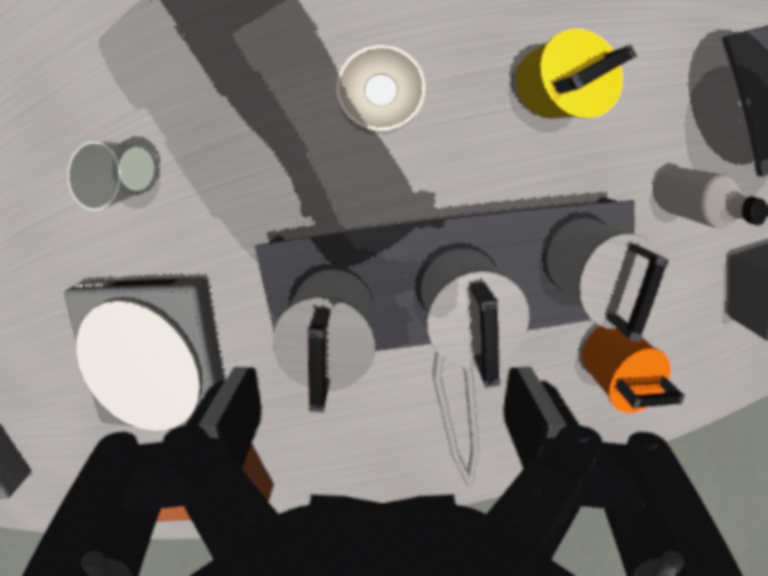

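The view shows the bars at about (318,371) right, (489,341) middle and (645,292) left, and the pan centre at (138,365). Now I fuse the views.

```bash
python3 - <<'E'
from h import *
S=np.load("scene.npy",allow_pickle=True).item();T=np.load("top.npy",allow_pickle=True).item()
s,f=np.load("w2.npy",allow_pickle=True)
sc=[(121,224),(205,137),(271,58)];tp=[(556,507),(328,485),(93,485)]
w=[(318,371),(489,341),(645,292)]
we=[((320,337),(317,405)),((487,301),(491,381)),((657,254),(632,332))]
t=lambda p:(160+(p[1]-350)/5-.4,160+p[0]/5-.4)
W=lambda p:wray(f,(p[1]/1.5-.2,p[0]/1.5-.2),s)
for a,b,c,e in zip(sc,tp,w,we):
    rs=ray(S,(130+a[1]/3.5-.4,215+a[0]/3.5-.4));rt=ray(T,t(b));E=[onz(W(q),.19) for q in e];d=E[0]-E[1]
    x,r=tri([rs,rt,W(c)]);x2,r2=tri([rt,W(c)])
    print(x.round(4),np.round(r,4),"top+w",x2.round(4),r2[0].round(4),"w@.19",onz(W(c),.19).round(4),"yaw",np.arctan2(-d[1],-d[0]).round(3),np.linalg.norm(d).round(3))
s1,f1=np.load("w1.npy",allow_pickle=True)
for s_,f_,box in ((s1,f1,(0,150,295,440)),(s,f,(190,295,45,140))):
    r0,r1,c0,c1=box;g=f_["frame"][r0:r1,c0:c1].min(2);m=(g>185).astype(np.uint8)
    k,l,st,ce=cv2.connectedComponentsWithStats(m);i=1+st[1:,4].argmax();ys,xs=np.where(l==i)
    h=cv2.convexHull(np.c_[xs,ys].astype(np.int32))[:,0]
    P=np.array([onz(wray(f_,(q[1]+r0,q[0]+c0),s_),.06) for q in h]);(cc,rad)=cv2.minEnclosingCircle(P[:,:2].astype(np.float32));print("pan",np.round(cc,4),round(rad,4))
E
```

```text
[0.5676 0.092  0.187 ] [0.0009 0.002  0.0012] top+w [0.5658 0.0928 0.1924] 0.001 w@.19 [0.5675 0.0929 0.19  ] yaw -0.354 0.06
[0.5773 0.2217 0.1872] [0.0013 0.0022 0.0012] top+w [0.5757 0.221  0.1904] 0.0015 w@.19 [0.5758 0.2225 0.19  ] yaw -0.113 0.067
[0.5754 0.3561 0.183 ] [0.002  0.0038 0.0042] top+w [0.5719 0.3526 0.1929] 0.0029 w@.19 [0.5714 0.3565 0.19  ] yaw -0.424 0.066
pan [ 0.584  -0.1748] 0.089
pan [ 0.5834 -0.1755] 0.0902
```

```bash
python3 -c "
from h import *
go((.567,.092,.25),np.pi-.31);go((.567,.092,.171),np.pi-.31)"
```

```text
inc [-8.23 -4.87  9.09] [ 0.    -0.     0.056]
inc [-8.23 -4.88 16.99] [ 0.    -0.     0.056]
```

apply_moves(
  increments="-8.2 -4.9 4 0 0 0.06;-8.2 -4.9 8 0 0 0.06;-8.2 -4.9 9 0 0 0.06;-8.2 -4.9 9 0 0 0.06;-8.2 -4.9 9 0 0 0.06;-8.2 -4.9 11 0 0 0.06;-8.2 -4.9 13 0 0 0.06;-8.2 -4.9 15 0 0 0.06;-8.2 -4.9 16 0 0 0.06;-8.2 -4.9 16.6 0 0 0.06;-8.2 -4.9 17 0 0 0.06;-8.2 -4.9 17 0 0 0.06;-8.2 -4.9 17 0 0 0.06",
  hand=1,
)

```text
time: 5.72
ee_pos: [0.5675, 0.0925, 0.1719]
ee_rot: [0.487, 3.102, 0.001]
contact_force: [0.1, 1.0, -0.2]
width: 0.0854
grip_force: 0.0
```

```bash
python3 - <<'E'
from h import *
s=ctrl.sense();f=ctrl.grab_frame("wrist")
cv2.imwrite("pics/w3.png",cv2.resize(f["frame"][:,:,::-1],(640,480)))
go((.567,.092,.171),np.pi-.31)
E
```

```text
inc [ 0.05 -0.07  0.1 ] [ 0.001  0.001 -0.001]
```

View pics/w3.png

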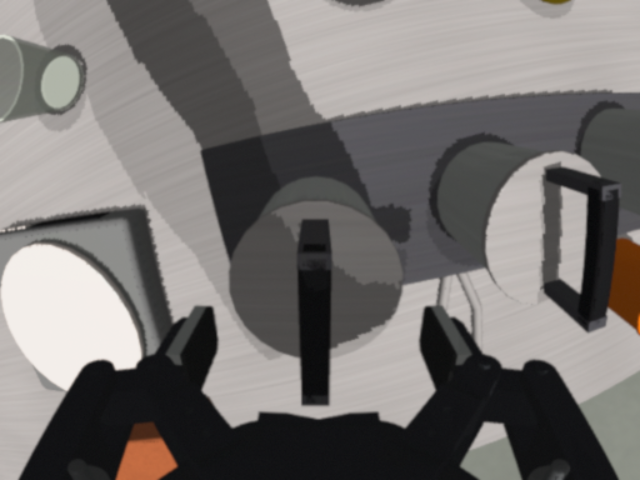

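The bar (315,330) stands centred between the fingers and parallel to the pads. I close and lift.

apply_moves(
  increments="0 0 0 0 0 0;0 0 0 0 0 0;0 0 0 0 0 0;0 0 0 0 0 0;0 0 0 0 0 0;0 0 0 0 0 0;0 0 0 0 0 0;0 0 0 0 0 0;0 0 -0.5 0 0 0;0 0 -1 0 0 0;0 0 -2 0 0 0;0 0 -3 0 0 0;0 0 -3 0 0 0;0 0 -3 0 0 0;0 0 -3 0 0 0;0 0 -3 0 0 0;0 0 -3 0 0 0;0 0 -3 0 0 0",
  hand=0,
  newtons=60,
)

```text
time: 7.27
ee_pos: [0.5669, 0.0923, 0.2005]
ee_rot: [-0.487, -3.103, -0.0]
contact_force: [0.8, 0.3, -3.1]
width: 0.0105
grip_force: 58.6
```

```bash
python3 - <<'E'
from h import *
s=ctrl.sense();print(s["contact_force"],s["wrist_torque"],s["tau"].round(2),s["ee_pos"],s["width"],s["grip_force"])
E
```

```text
[ 0.75023127  0.28762039 -3.08349716] [-0.01383014 -0.00045593  0.00981967] [ 0.000e+00 -6.272e+01  3.545e+01  1.000e-02  0.000e+00 -0.000e+00] [0.5669156  0.09225554 0.20045619] 0.010475019428262632 58.597381711006165
```

About 3.1 N means the right tin is light. I set it back.

apply_moves(
  increments="0 0 1 0 0 0;0 0 2 0 0 0;0 0 2.5 0 0 0;0 0 2.8 0 0 0;0 0 3 0 0 0;0 0 3 0 0 0;0 0 3 0 0 0;0 0 3 0 0 0",
)

```text
time: 7.93
ee_pos: [0.5672, 0.0922, 0.1709]
ee_rot: [0.487, 3.103, 0.0]
contact_force: [-0.4, -1.0, 0.4]
width: 0.0108
grip_force: 59.0
```

apply_moves(
  increments="0 0 0 0 0 0;0 0 0 0 0 0;0 0 0 0 0 0;0 0 0 0 0 0;0 0 0 0 0 0;0 0 0 0 0 0;0 0 0 0 0 0;0 0 -1 0 0 0;0 0 -3 0 0 0;0 0 -6 0 0 0;0 0 -8 0 0 0;0 0 -8 0 0 0",
  hand=1,
)

```text
time: 8.93
ee_pos: [0.5688, 0.0925, 0.256]
ee_rot: [0.486, 3.097, 0.004]
contact_force: [-0.7, 0.3, -0.3]
width: 0.0854
grip_force: 0.0
```

```bash
python3 -c "
from h import *
go((.576,.2215,.25),np.pi-.10);go((.576,.2215,.171),np.pi-.10)"
```

```text
inc [ 3.27 12.49  0.62] [ 0.003  0.006 -0.211]
inc [ 3.32 12.47  8.52] [ 0.003  0.006 -0.211]
```

apply_moves(
  increments="3.3 12.5 0 0 0 -0.21;3.3 12.5 0 0 0 -0.21;3.3 12.5 0 0 0 -0.21;3.3 12.5 0 0 0 -0.21;3.3 12.5 0 0 0 -0.21;3.3 12.5 0 0 0 -0.21;3.3 12.5 2 0 0 -0.21;3.3 12.5 4 0 0 -0.21;3.3 12.5 6 0 0 -0.21;3.3 12.5 7 0 0 -0.21;3.3 12.5 7.6 0 0 -0.21;3.3 12.5 8 0 0 -0.21;3.3 12.5 8 0 0 -0.21;3.3 12.5 8 0 0 -0.21",
)

```text
time: 10.1
ee_pos: [0.5744, 0.2212, 0.1717]
ee_rot: [0.16, 3.137, 0.001]
contact_force: [-0.6, 0.6, 0.1]
width: 0.085
grip_force: 0.0
```

apply_moves(
  increments="0 0 0 0 0 0;0 0 0 0 0 0;0 0 0 0 0 0;0 0 0 0 0 0;0 0 0 0 0 0;0 0 0 0 0 0;0 0 0 0 0 0;0 0 0 0 0 0;0 0 -0.5 0 0 0;0 0 -1 0 0 0;0 0 -2 0 0 0;0 0 -3 0 0 0;0 0 -3 0 0 0;0 0 -3 0 0 0;0 0 -3 0 0 0;0 0 -3 0 0 0;0 0 -3 0 0 0;0 0 -3 0 0 0",
  hand=0,
  newtons=60,
)

```text
time: 11.6
ee_pos: [0.5738, 0.2213, 0.2005]
ee_rot: [-0.159, -3.137, 0.0]
contact_force: [-0.3, 1.0, -7.6]
width: 0.0108
grip_force: 58.6
```

7.6 N against 3.1 N: the middle tin is clearly the heavy one. I carry it over the right tin to the pan.

```bash
python3 -c "
from h import *
s=ctrl.sense();print(s['contact_force'],s['ee_pos'])
go((.582,-.175,.35),np.pi-.102);go((.582,-.175,.171),np.pi-.102)"
```

```text
[-0.27543887  0.97753682 -7.60211376] [0.57381861 0.22127746 0.2004766 ]
inc [ -4.81 -39.34 -14.95] [-0.    -0.001  0.001]
inc [ -4.82 -39.34   2.95] [-0.    -0.001  0.001]
```

apply_moves(
  increments="0 0 -2 0 0 0;0 0 -5 0 0 0;0 0 -8 0 0 0;0 0 -11 0 0 0;0 0 -14 0 0 0;0 0 -15 0 0 0;-0.2 -1.5 -15 0 0 0;-0.5 -4.5 -15 0 0 0;-0.9 -7.5 -15 0 0 0;-1.3 -10.5 -15 0 0 0;-1.7 -13.5 -15 0 0 0;-2 -16.5 -15 0 0 0;-2.4 -19.5 -15 0 0 0;-2.8 -22.5 -15 0 0 0;-3.1 -25.5 -15 0 0 0;-3.5 -28.5 -15 0 0 0;-3.9 -31.5 -15 0 0 0;-4.3 -34.5 -15 0 0 0;-4.6 -37.5 -15 0 0 0;-4.8 -39.3 -15 0 0 0",
)

```text
time: 13.27
ee_pos: [0.5813, -0.1779, 0.3498]
ee_rot: [-0.162, -3.136, 0.002]
contact_force: [0.2, 1.2, -6.6]
width: 0.0108
grip_force: 59.4
```

apply_moves(
  increments="0 0 0 0 0 0;0 0 0 0 0 0;0 0 2 0 0 0;0 0 5 0 0 0;0 0 8 0 0 0;0 0 11 0 0 0;0 0 13.5 0 0 0;0 0 15 0 0 0;0 0 15.5 0 0 0;0 0 15.5 0 0 0;0 0 15.5 0 0 0;0 0 15.5 0 0 0",
)

```text
time: 14.27
ee_pos: [0.5828, -0.1744, 0.1973]
ee_rot: [0.158, 3.135, -0.0]
contact_force: [-0.3, -0.6, -5.8]
width: 0.0109
grip_force: 59.4
```

```bash
python3 - <<'E'
from h import *
s=ctrl.sense();print(s["contact_force"],s["width"])
go((.582,-.175,.171),np.pi-.102)
f=ctrl.grab_frame("wrist");cv2.imwrite("pics/w4.png",cv2.resize(f["frame"][:,:,::-1],(640,480)))
E
```

```text
[-0.3366211  -0.60804569 -5.77403438] 0.010860451177476565
inc [ 0.08 -0.07  2.63] [-0.     0.002  0.001]
```

View pics/w4.png

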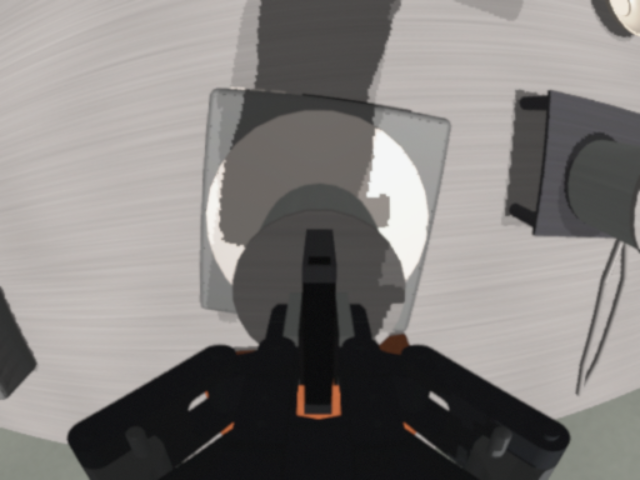

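The tin hangs upright over the pan (the pan spans columns 207–428 and the tin body is at 318, so it is centred sideways). I lower the last 26 mm slowly.

apply_moves(
  increments="0 0 0.8 0 0 0;0 0 1.5 0 0 0;0 0 1.9 0 0 0;0 0 2.1 0 0 0;0 0 2.2 0 0 0;0 0 2.3 0 0 0;0 0 2.4 0 0 0;0 0 2.4 0 0 0;0 0 2.4 0 0 0",
)

```text
time: 15.07
ee_pos: [0.5821, -0.1745, 0.1719]
ee_rot: [0.159, 3.137, 0.0]
contact_force: [-0.1, 0.0, -6.7]
width: 0.0108
grip_force: 59.3
```

apply_moves(
  increments="0 0 0.05 0 0 0;0 0 0.1 0 0 0;0 0 0.1 0 0 0;0 0 0.1 0 0 0",
)

```text
time: 15.4
ee_pos: [0.5821, -0.1744, 0.171]
ee_rot: [0.159, 3.137, 0.0]
contact_force: [-0.7, 0.8, -4.7]
width: 0.0109
grip_force: 59.7
```

apply_moves(
  increments="0 0 0.05 0 0 0;0 0 0.1 0 0 0;0 0 0.1 0 0 0;0 0 0.1 0 0 0",
)

```text
time: 15.73
ee_pos: [0.5823, -0.1743, 0.171]
ee_rot: [0.159, 3.136, 0.0]
contact_force: [-2.1, 2.4, 4.7]
width: 0.0107
grip_force: 61.0
```

Contact: the load has gone over to the pan. I open, retreat and look.

apply_moves(
  increments="0 0 -0.1 0 0 0;0 0 -0.1 0 0 0;0 0 -0.1 0 0 0;0 0 -0.1 0 0 0;0 0 -0.1 0 0 0;0 0 -0.1 0 0 0;0 0 -0.1 0 0 0;0 0 -0.1 0 0 0;0 0 -2 0 0 0;0 0 -5 0 0 0;0 0 -9 0 0 0;0 0 -12 0 0 0;0 0 -15 0 0 0;5 0 -15 0 0 0;9 0 -15 0 0 0;13 0 -15 0 0 0;17 0 -15 0 0 0;20 0 -15 0 0 0;20 0 -15 0 0 0;20 0 -15 0 0 0",
  hand=1,
)

```text
time: 17.4
ee_pos: [0.3818, -0.1542, 0.3207]
ee_rot: [0.16, 3.135, -0.001]
contact_force: [-0.2, 0.3, -0.7]
width: 0.0853
grip_force: 0.0
```

```bash
python3 - <<'E'
from h import *
s=ctrl.sense();f=ctrl.grab_frame("wrist");g=ctrl.grab_frame("top");h=ctrl.grab_frame("scene")
print(s["ee_pos"],s["contact_force"])
c=np.zeros((600,800,3),np.uint8);c[:300,:400]=cv2.resize(f["frame"],(400,300));c[:300,400:]=cv2.resize(g["frame"][120:260,140:400],(400,300));c[300:,:400]=cv2.resize(h["frame"][120:350,140:400],(400,300))
cv2.imwrite("pics/end.png",c[:,:,::-1])
E
```

```text
[ 0.38182495 -0.15416096  0.32073555] [-0.24729479  0.28105647 -0.73500582]
```

View pics/end.png

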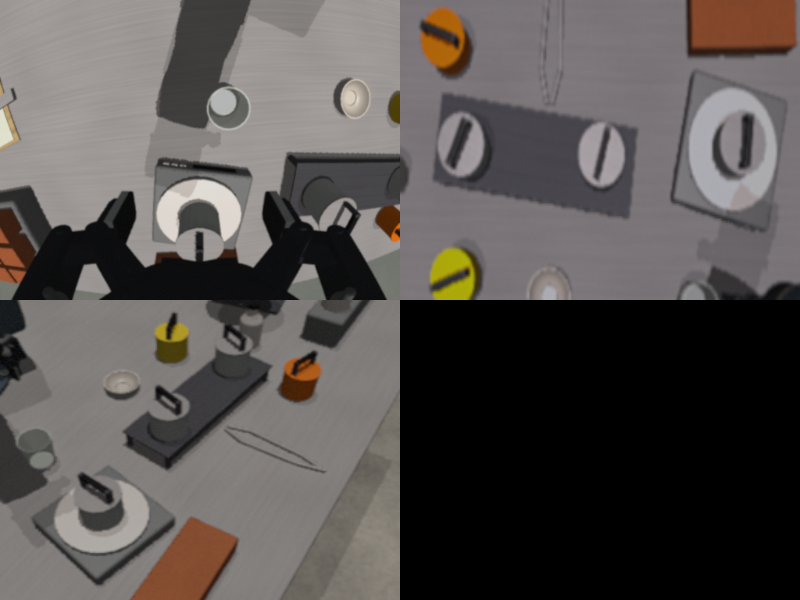

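The final view shows the heavy tin upright on the pan (top panel 743,140; its sideways offset is what lid parallax predicts). The other two tins are standing on the stand and nothing else has moved.

```bash
python3 -c "
from plant import ctrl
print(ctrl.sign_off())"
```

```text
the job is handed in; nothing more can be done
None
```

The middle tin weighed about 6–7 N against about 3 N for the right tin, so it now stands in the middle of the pan; the left tin was not lifted because that gap already settled it, the other two tins are on the stand, and the job is handed in at about 17.5 s.

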